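# Turn the relief tile in its rack, then crack the damp box open and hold it

### The job

I want to compare the damp clay relief tile with its partner inside the damp box, but it was stood in the drying rack with its modelled face turned inward: lift it out, keep it upright, and put it back in the same slot turned round, modelled face out to the rack's front. Then, by its handle, break the damp box's lid free of its sticky gasket and ease it straight up by only about two fingers (30 mm), level over the box so that the damp air stays in; never jerk it high off the box. Finish while still holding the lid there for me, clear of the box, and leave everything else where it stands.

Things in the scene. Friction and masses are not known exactly. Their poses are not given: they have to be found in the camera images.
- relief_tile: relief tile of leather-hard brown clay, rigid, about 0.24 kg: 12 mm thick (its x), 100 mm wide (its y), 110 mm tall (its z). Origin: centre of its bottom edge. A leaf sprig is modelled 3 mm proud on the face towards its own -x (none on the top 28 mm, so the top edge can be pinched across the thickness); the +x face is plain. At the start it stands upright in the rack's front slot with the modelled face inward, towards the rack's +x
- relief_face (a point): middle of the tile's modelled face, 55 mm above its bottom edge, 9 mm from its mid-plane
- rack: wooden drying rack, fixed: board 160 mm (x) by 190 mm (y), its top 18 mm above the table, and two slots along its y between rails whose chamfered tops are 42 mm above the table. Origin: centre of its underside. Its front is its -x side, which looks roughly towards the robot. The front slot (for the relief tile) has its centre line at x = -40 mm, the rear slot at x = +50 mm; each slot is 17 mm wide, 130 mm long, open at both ends
- slot (a point): middle of the front slot's floor, 18 mm above the table; the tile's origin lies within 20 mm of it, along the slot, at the start and should end within 35 mm of it
- rack_front (a point): middle of the front edge of the rack's board, 40 mm in front of the front slot
- damp_box: damp box, fixed: clear plastic box 200 mm (x) by 260 mm (y), 110 mm high, black rubber gasket inside its mouth, side clips already undone. Origin: centre of its underside; its x axis points roughly away from the robot
- damp_lid: lift-off grey lid, about 0.47 kg: plate 216 x 276 x 8 mm on the box's rim, plug reaching 18 mm down into the mouth. Origin: centre of the plate's underside, 110 mm above the table when shut; axes as the box's. The gasket grips the plug: about 12 to 16 N straight up (weight included) breaks it free, peak 2 to 4 mm up; past 12 mm only the weight is left. It falls back if let go
- lid_handle (a point): centre of the lid's black bar handle, in the middle of the lid, 41 mm above the lid's origin: flat-sided bar 13 mm thick (lid's x), 100 mm long (lid's y), 18 mm tall, on two end posts, 24 mm free under it. Pinch it from above, one finger on its front and one on its rear face
- white_tile: bystander: white plaster tile 12 x 100 x 110 mm standing in the rack's rear slot; origin at the centre of its bottom edge
- tumbler: bystander: glass tumbler, 64 mm across, 90 mm tall, between box and rack; origin at the centre of its foot
- knife: bystander: modelling spatula with a wooden handle, 200 mm long, lying on the table in front of the robot; origin near its middle
- tool_tin: bystander: open red tin of modelling tools, 75 x 165 mm plus its lid folded back, towards the far side of the table; origin at the tin's underside centre
- slip_jar: bystander: small amber jar with a white cap, 48 mm across, 62 mm tall, beyond the tumbler; origin at the centre of its foot
Mind the look-alikes: they are no part of the job. What is shaped like the relief_tile but green is not meant.

How it is judged (in metres and radians):
On the way, in this order (a step that is already met when the one before it is completed fails the run):
1. the relief tile stands in the front slot, turned round with its modelled face to the rack's front, and is let go (x of rack_front in the frame of relief_tile below -0.02 m and x of relief_tile in the frame of rack between -0.046 and -0.034 m and y of relief_tile in the frame of rack between -0.035 and 0.035 m and height (world z) of relief_tile below 0.024 m and angle between the x axis of relief_tile and the x axis of rack, either way round below 0.15 rad and angle between relief_tile's own z axis and vertical below 0.25 rad and contact force between the fingers and relief_tile below 0.1 N), for 0.2 s.
2. the lid is broken free of the gasket (over 12 mm up) with the tile still so (all of step 1 and z of damp_lid in the frame of damp_box above 0.122 m), for 0.1 s.
At the end, for the whole second after the job is handed in: the tile stands released in the front slot, modelled face to the rack's front, upright (0.25 rad), square (0.15 rad), within 6 mm of the floor and 35 mm of the slot's middle; the fingers alone hold the lid still, 18 to 48 mm above its shut place, level (0.12 rad), centred within 30 mm (all of step 1 and linear speed of relief_tile below 0.02 m/s and z of damp_lid in the frame of damp_box between 0.128 and 0.158 m and angle between damp_lid's own z axis and vertical below 0.12 rad and horizontal distance between damp_lid and damp_box below 0.03 m and linear speed of damp_lid below 0.03 m/s and contact force between the fingers and damp_lid above 1 N and contact force between damp_lid and damp_box below 0.1 N); the arm keeps its last pose, push and grip.
It fails at once if the lid is jerked high off the box (over 90 mm) (z of damp_lid in the frame of damp_box above 0.2 m).
It fails at once if the relief tile tips over (beyond 0.7 rad) (angle between relief_tile's own z axis and vertical above 0.7 rad).
It fails at once if a bystander is shifted by more than 30 mm (distance of any of white_tile, tumbler, knife, tool_tin, slip_jar from where it was at the start of the episode above 0.03 m).
It also fails if it takes over 51 s, if anything falls off the work surface, if the arm or the gripper's body presses on something with over 40 N, if the wrist force passes 120 N, or if a joint passes its speed limit or range.

### The arm

A 6-joint arm with a two-finger parallel gripper is mounted at the origin on the work surface. World frame = base frame: x ahead of the robot, y to its left, z up, the work surface at z = 0. Lengths are in mm, angles in rad, forces in N, time in s.
With the tool pointing down it reaches from about 275 to 750 mm from the base axis. Payload 10.2 kg.
Tool frame: the origin (TCP) lies midway between the tips of the shut fingers; the grasp point (between the pads) lies 19 mm behind it; z points along the fingers, y is the line along which they close (so a half turn about z gives the same grasp; the last joint's range is limited). The gripper opens to 85 mm and grips with 20 to 120 N. Pads are 22 mm wide; open, the fingers measure 114 mm over their backs; the gripper's body (76 mm by 85 mm) begins 54 mm behind the grasp point. The pads swing forward as they close: fully open they stand 13 mm farther back than shut.
Start: joints at [-0.223, 0.313, 1.498, -0, 1.331, -0.223], TCP at [525.006, -0.013, 231.294] pointing down, gripper open.
Joint ranges: [-2.94, 2.94], [-0.97, 2.17], [0.19, 2.56], [-1.23, 4.37], [0.02, 3.11], [-2.88, 2.88]. Speed limits (rad/s): [2.39, 2.39, 3.01, 3.14, 3.14, 3.14].

### API

Orientations are given as a unit quaternion [w, x, y, z].
In Python, from rig import ctrl gives the robot as it stands.
- The arm moves only by the tool send_rows, never from a script. Its argument "targets" is a list of rows, each an object with "offset": the shift along the world's x, y, z in cm, a list of three; "spin": the turn about the world's z in rad. A call has 1 to 8 rows; each row is the pose to reach, as a shift and turn from the pose commanded when the call began; what a row does not reach only later rows make up. A row lasts 1/12 s, in which the tool goes at most 41.7 mm and 7.16 degrees, less where a joint would pass 70% of its speed; a pose out of reach is approached as far as the arm can. A call with a gripper value outside its range is refused whole. "grip" is the opening, from 0 (shut) to 1 (fully open), set as the call begins (left out, the last holds). The fingers move at their own pace and stop on an object; "squeeze" is the grip in N (left out, the last holds). Time passes only in rows, so rows that repeat a pose let the fingers close. It gives the time, the measured TCP pose, the force, the opening and the grip force at its end, in the units of the state.
- ctrl.sense(): the state, without advancing time (a new reading comes with each control period).
- ctrl.capture(name): name is "scene" or "side" or "wrist"; returns (picture, depth): 400x640x3 uint8, red, green, blue; 400x640 float32, mm along the optical axis (not along the pixel's ray), 0 where there is no reading.
- ctrl.calibration(name): a dict with "fx", "fy", "cx", "cy" (pixels), "k1" (the pictures are not rectified: a ray, as slopes to the right and down, at radius r is drawn at 1 + k1 r^2 times it, then the intrinsics apply), "view" (4x4, takes a point from world to camera coordinates); the wrist camera has in their place "mount" (4x4, takes a point from camera to tool coordinates, whose origin is the TCP and whose axes are the flange's). Camera axes: x right, y down, z forward; pixel columns grow to the right and rows downward; lengths in mm; the calibration is good to about 2 mm. A picture is of the moment at which its call begins: read the wrist's pose just before it. calibration takes no time and is no camera call.
- ctrl.finish_job(): hands the job in; it is judged then, once.
Trained networks look in the newest picture that a camera, given by its name, has taken for a name from the list of things; names that differ only in an ending like _2 or _b are one class to them, and where a whole thing is asked for, a point or a joint stands for the part that bears it (a point fixed in the world has none). Each returns a list of dicts, best first, with "conf" (0 to 1); they miss things now and then, are a little off and sometimes report something else, mostly with a low value. They report only what shows in the picture. A call takes as long as a camera call. They do not tell look-alikes from the thing itself.
- ctrl.search_frame(camera, query): "box" ([left, top, right, bottom] in pixels, round what is visible of it).
- ctrl.place_of(camera, query): "uv" ([column, row] in pixels: a listed point, or the origin of a listed thing).
The state is a dict: "time_s": time; "joints": joint angles; "dq": joint speeds; "tau": joint torques, N m; "eef_pos": TCP position; "ee_rot": TCP orientation; "force": force on the tool from outside, world axes, zero at the start; "wrist_torque": the same for the moment, N m; "grip_width": opening from 0.0 (shut) to 1.0 (fully open); "grip_force": force on a finger pad.
Only numpy, scipy, OpenCV 4.12 (cv2) and the standard library are available. Lean on these libraries where they do the work, as an engineer would, in place of code of your own. Each camera call takes 0.05 s, during which the arm holds its last target. There are 200 camera calls.

## Working session

There is one attempt and no reset: what is moved stays moved. The work goes in short steps, Python scripts to look and compute and a tool call to move; the robot and the scene stay as the last step left them, time stands still between calls to the robot, and variables do not carry over. Pictures are saved under pics/ and viewed, at most 10 in all, crops included, and the job is handed in when it is done.

Besides the shell and the picture viewer there is one more tool, called after "Call:" as name([rows], argument=value, ...), one row to a line, values as JSON. send_rows: Moves the arm, as the interface text tells. Its arguments: {"type":"object","properties":{"targets":{"type":"array"},"grip":{"type":"number"},"squeeze":{"type":"number"}},"required":["targets"]}

```bash
mkdir -p pics
cat > h.py <<'E'
import numpy as np, cv2
from rig import ctrl
from scipy.spatial.transform import Rotation as R
def cam(name):
    c=ctrl.calibration(name)
    if 'view' in c: T=np.linalg.inv(np.array(c['view']))
    else:
        s=ctrl.sense(); q=s['ee_rot']; M=np.eye(4); M[:3,:3]=R.from_quat([q[1],q[2],q[3],q[0]]).as_matrix(); M[:3,3]=s['eef_pos']
        T=M@np.array(c['mount'])
    return c,T
def rays(c,uv):
    uv=np.asarray(uv,float).reshape(-1,1,2)
    K=np.array([[c['fx'],0,c['cx']],[0,c['fy'],c['cy']],[0,0,1]])
    return cv2.undistortPoints(uv,K,np.array([c['k1'],0,0,0,0]))[:,0]
def atz(c,T,uv,z):
    r=rays(c,uv); d=np.c_[r,np.ones(len(r))]@T[:3,:3].T; o=T[:3,3]
    return o+d*((z-o[2])/d[:,2])[:,None]
def cloud(c,T,D):
    v,u=np.mgrid[0:D.shape[0],0:D.shape[1]]
    r=rays(c,np.c_[u.ravel(),v.ravel()]); p=np.c_[r,np.ones(len(r))]*D.reshape(-1,1)
    return (p@T[:3,:3].T+T[:3,3]).reshape(*D.shape,3)
E
cat > a.py <<'E'
from h import *
ims=[]
for n in ['scene','side']:
    c,T=cam(n); im,D=ctrl.capture(n); np.savez(n+'.npz',im=im,P=cloud(c,T,D),D=D)
    cv2.imwrite(f'pics/{n}.png',im[:,:,::-1])
    for q in ['relief_tile','relief_face','slot','rack_front','lid_handle','damp_lid','white_tile','tumbler']:
        z={'slot':18,'rack_front':18,'lid_handle':151,'damp_lid':110,'relief_tile':18,'relief_face':73,'white_tile':18}.get(q,0)
        for d in ctrl.place_of(n,q)[:2]: print(n,q,round(d['conf'],2),np.round(d['uv']),np.round(atz(c,T,[d['uv']],z)[0]))
E
python3 a.py
```

```text
scene relief_tile 0.91 [396. 181.] [552. 266.  18.]
scene relief_tile 0.68 [330. 170.] [421. 136.  18.]
scene relief_face 0.96 [381. 118.] [374. 337.  73.]
scene relief_face 0.78 [333. 154.] [420. 147.  73.]
scene slot 0.25 [356. 297.] [781. -18.  18.]
scene rack_front 0.63 [393. 168.] [509. 287.  18.]
scene rack_front 0.43 [396. 180.] [548. 267.  18.]
scene lid_handle 0.71 [211. 239.] [ 556. -248.  151.]
scene damp_lid 0.75 [219. 254.] [ 571. -245.  110.]
scene white_tile 0.58 [420. 202.] [641. 276.  18.]
scene tumbler 0.63 [316. 241.] [592. -12.   0.]
side relief_tile 0.96 [318. 296.] [550. 278.  18.]
side relief_tile 0.66 [381. 258.] [406. 165.  18.]
side relief_face 0.73 [382. 244.] [408. 168.  73.]
side relief_face 0.65 [314. 278.] [557. 270.  73.]
side slot 0.92 [321. 300.] [544. 288.  18.]
side slot 0.68 [312. 215.] [585.  25.  18.]
side rack_front 0.74 [338. 296.] [506. 276.  18.]
side lid_handle 0.58 [327. 119.] [ 559. -247.  151.]
side lid_handle 0.57 [323. 132.] [ 567. -181.  151.]
side damp_lid 0.68 [299. 300.] [578. 350. 110.]
side damp_lid 0.64 [325. 133.] [ 566. -234.  110.]
side white_tile 0.66 [289. 213.] [649.  20.  18.]
side tumbler 0.62 [311. 214.] [592.   4.   0.]
```

View pics/scene.png

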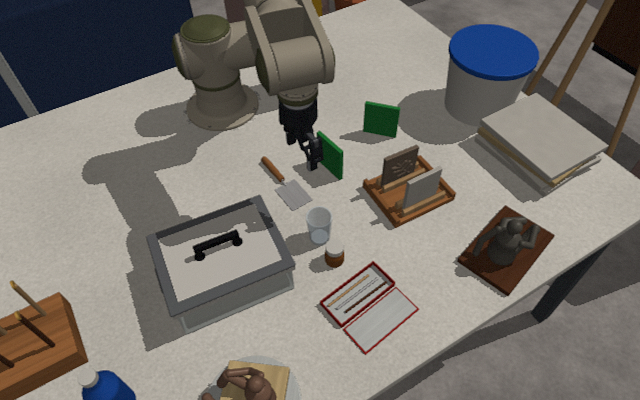

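View pics/side.png

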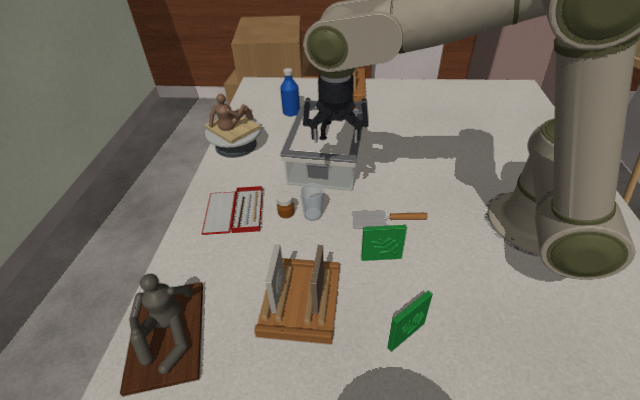

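Run:
```python
from h import *
for n in ['scene','side']:
    P=np.load(n+'.npz')['P']; im=np.load(n+'.npz')['im']
    def fit(name,x,y,z):
        m=(P[...,0]>x[0])&(P[...,0]<x[1])&(P[...,1]>y[0])&(P[...,1]<y[1])&(P[...,2]>z[0])&(P[...,2]<z[1])
        p=P[m]
        if len(p)<10: print(n,name,len(p));return
        r=cv2.minAreaRect(p[:,:2].astype(np.float32)); q=p[:,:2]-p[:,:2].mean(0); w,v=np.linalg.eigh(q.T@q)
        print(n,name,len(p),np.round(np.array(r[0]),1),np.round(r[1],1),round(r[2],1),'major',np.round(np.degrees(np.arctan2(v[1,1],v[0,1])),1),'z',np.round(np.median(p[:,2]),1),np.round(im[m].mean(0)))
    fit('reliefTop',(500,600),(200,340),(118,140))
    fit('whiteTop',(600,700),(200,340),(118,140))
    fit('handle',(520,600),(-330,-170),(150,175))
    fit('lidtop',(400,720),(-420,-80),(112,122))
    fit('board',(450,720),(150,400),(13,22))
    fit('rails',(450,720),(150,400),(39,45))
```

```text
scene reliefTop 227 [548.9 267.7] [100.8  17.3] 86.6 major 86.7 z 127.2 [88. 78. 67.]
scene whiteTop 238 [639.1 270.3] [101.3  16.1] 88.5 major 88.3 z 127.7 [129. 124. 115.]
scene handle 359 [ 566.4 -242.2] [99.6 16. ] 84.0 major 84.1 z 159.6 [28. 27. 28.]
scene lidtop 7222 [ 565.2 -242.1] [276.3 221. ] 84.3 major 85.1 z 120.0 [114. 112. 108.]
scene board 936 [562.  259.5] [225.8 208.2] 1.3 major 55.8 z 18.8 [107.  71.  42.]
scene rails 341 [557.5 244.7] [197.2 205.3] 87.4 major -163.8 z 41.4 [114.  92.  67.]
side reliefTop 264 [549.2 273. ] [101.7  12.6] 86.6 major 86.3 z 127.5 [96. 83. 70.]
side whiteTop 290 [639.3 275.3] [100.9  14.2] 87.2 major 87.6 z 127.7 [135. 131. 122.]
side handle 52 [ 566.8 -213.1] [51.6 12.6] 81.4 major 81.4 z 158.5 [24. 24. 24.]
side lidtop 2528 [ 565.2 -236.5] [278. 216.] 84.4 major 106.5 z 118.8 [117. 115. 110.]
side board 2603 [574.7 261.9] [266.4 180.1] 74.1 major 70.2 z 18.3 [128.  87.  51.]
side rails 508 [564.4 247.2] [254.4 134.6] 65.6 major -160.3 z 40.9 [118.  96.  67.]
```

The scene view shows the brown tile in the rack at about (400,165), its leaf facing away from the robot. The white tile is behind it at (422,188), green look-alikes are at (330,155) and (380,120), and the lid handle is at (217,243). The side view agrees, with the tile at (318,283) in the rack's front slot.

Run:
```python
from h import *
s=ctrl.sense();print(s)
q=s['ee_rot'];print(R.from_quat([q[1],q[2],q[3],q[0]]).as_matrix().round(3)); print(ctrl.calibration('wrist'))
```

```text
{'time_s': 0.9, 'joints': array([-2.23403417e-01,  3.12867266e-01,  1.49772979e+00,  1.49209776e-05,
        1.33100613e+00, -2.23420096e-01]), 'dq': array([ 0.00136568,  0.00062511,  0.00053414,  0.0008578 ,  0.00126589,
       -0.00049079]), 'tau': array([ 1.36561557e-03, -4.12164509e+01, -2.59898472e+01, -1.84683245e-04,
        4.85929049e-04,  2.04724063e-05]), 'eef_pos': array([ 5.24992929e+02, -8.55873711e-03,  2.31299706e+02]), 'ee_rot': array([-8.31867846e-06,  7.07102137e-01,  7.07111425e-01,  3.32576886e-06]), 'force': array([ 0.48222263,  0.77784136, -0.55154624]), 'wrist_torque': array([ 0.03014121, -0.00454174, -0.04913514]), 'grip_force': 0.0, 'grip_width': 0.9988697574948553}
[[-0.  1. -0.]
 [ 1.  0.  0.]
 [ 0. -0. -1.]]
{'fx': 312.364753034913, 'fy': 312.364753034913, 'cx': 318.5298311886759, 'cy': 202.59446927100265, 'k1': 0.020294143173104198, 'mount': array([[-6.69545930e-04, -9.50065331e-01, -3.12050345e-01,
         8.04365634e+01],
       [ 9.99999626e-01, -8.06691202e-04,  3.10410375e-04,
         4.57980046e-01],
       [-5.46638404e-04, -3.12050020e-01,  9.50065517e-01,
        -1.42134259e+02],
       [ 0.00000000e+00,  0.00000000e+00,  0.00000000e+00,
         1.00000000e+00]])}
```

Call:
send_rows([
  {"offset": [0, 4, 2], "spin": 0},
  {"offset": [0.5, 8, 2], "spin": 0},
  {"offset": [1, 12, 2], "spin": 0},
  {"offset": [1.5, 16, 2], "spin": 0},
  {"offset": [2, 20, 2], "spin": 0},
  {"offset": [2.4, 24, 2], "spin": 0},
  {"offset": [2.4, 27, 2], "spin": 0},
  {"offset": [2.4, 27, 2], "spin": 0},
], grip=1)

```text
time_s: 1.57
eef_pos: [548.1, 274.9, 250.6]
ee_rot: [-0.001, 0.705, 0.709, 0.0]
force: [0.5, -0.9, -0.3]
grip_width: 0.998
grip_force: 0.0
```

```bash
cat > w.py <<'E'
from h import *
import sys
s=ctrl.sense(); print(np.round(s['eef_pos'],1),np.round(s['joints'],3),s['time_s'])
c,T=cam('wrist'); im,D=ctrl.capture('wrist'); np.savez('wrist.npz',im=im,P=cloud(c,T,D),D=D)
cv2.imwrite('pics/'+sys.argv[1]+'.png',im[:,:,::-1])
E
python3 w.py w1
```

```text
[548.1 274.9 250.6] [2.740e-01 5.010e-01 1.175e+00 1.000e-03 1.466e+00 2.680e-01] 1.5667
```

View pics/w1.png

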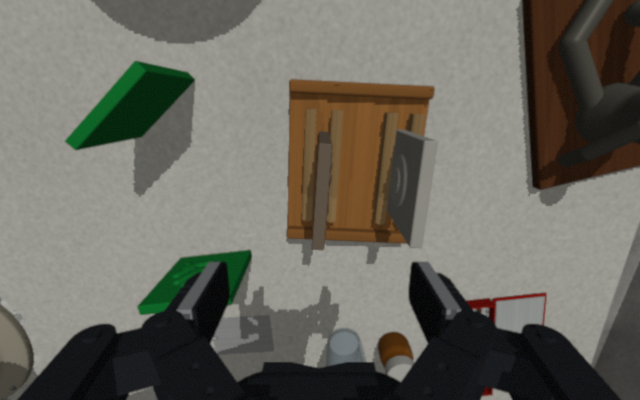

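The wrist view shows the rack at (290–432, 80–243). The brown tile's top edge runs (324,135)–(318,248) between the front rails, and the white tile is to the right at (413,190).

```bash
cat > rack.py <<'E'
from h import *
d=np.load('wrist.npz');P=d['P'];im=d['im'].astype(int)
X,Y,Z=P[...,0],P[...,1],P[...,2]
wood=(im[...,0]-im[...,2]>25)&(abs(X-580)<130)&(abs(Y-270)<130)
b=wood&(Z>10)&(Z<24)
m=cv2.minAreaRect(P[wood&(Z>10)&(Z<48)][:,:2].astype(np.float32)); print('rack',m)
for nm,a,bb in (('tile',520,580),('white',600,680)):
    t=(Z>120)&(Z<140)&(X>a)&(X<bb)&(abs(Y-270)<70); r=cv2.minAreaRect(P[t][:,:2].astype(np.float32)); print(nm,t.sum(),r,np.median(Z[t]))
# rails near z 42: histogram of coordinate perpendicular to slot for yaw candidates
t=wood&(Z>36)&(Z<46); p=P[t]
for deg in (-4,-3.5,-3,-2.5,-2,-1.5,-1,0):
    a=np.radians(deg); x=(p[:,0]-549)*np.cos(a)+(p[:,1]-270)*np.sin(a)
    h,e=np.histogram(x,np.arange(-40,140,2)); print(deg,(h.astype(float)**2).sum()) 
    if deg in(-3,-2): print([(int(e[i]),int(h[i])) for i in range(len(h)) if h[i]>3])
E
python3 rack.py
```

```text
rack ((591.0272216796875, 279.2784423828125), (189.15928649902344, 159.67176818847656), 87.44246673583984)
tile 1442 ((550.7719116210938, 271.5062255859375), (99.71253967285156, 11.996395111083984), 86.41722106933594) 127.42426173562922
white 1686 ((640.4747924804688, 274.2311096191406), (99.11524963378906, 12.595768928527832), 88.54315185546875) 127.32653774681742
-4 500830.0
-3.5 518946.0
-3 530514.0
[(-20, 42), (-18, 172), (-16, 190), (-14, 197), (-12, 199), (-10, 187), (-8, 55), (10, 47), (12, 141), (14, 202), (16, 185), (18, 181), (20, 143), (22, 9), (70, 74), (72, 217), (74, 241), (76, 194), (78, 150), (80, 136), (82, 30), (98, 8), (100, 36), (102, 45), (104, 37), (106, 23), (108, 26), (110, 10)]
-2.5 537506.0
-2 534042.0
[(-20, 23), (-18, 169), (-16, 186), (-14, 197), (-12, 203), (-10, 187), (-8, 77), (10, 28), (12, 138), (14, 202), (16, 191), (18, 179), (20, 157), (22, 16), (70, 56), (72, 204), (74, 233), (76, 213), (78, 150), (80, 142), (82, 44), (100, 17), (102, 46), (104, 45), (106, 27), (108, 26), (110, 23)]
-1.5 527068.0
-1 514412.0
0 484604.0
```

```bash
python3 w.py w2; python3 rack.py | head -3; python3 -c "
from h import *;print(ctrl.sense()['eef_pos'])"
```

```text
[548.4 272.4 250.7] [0.27  0.499 1.177 0.    1.466 0.266] 1.6167
rack ((591.2990112304688, 279.3249206542969), (189.0795135498047, 159.82435607910156), 87.54679107666016)
tile 1459 ((550.783447265625, 271.3868103027344), (99.87030792236328, 12.02835750579834), 86.41487884521484) 127.42595052990782
white 1696 ((640.5314331054688, 274.1698303222656), (99.28179168701172, 12.61144733428955), 88.21202850341797) 127.38132062625056
[548.73967082 270.7188227  250.88335184]
```

Call:
send_rows([
  {"offset": [0.2, 0.15, 0], "spin": -0.06},
  {"offset": [0.2, 0.15, -3], "spin": -0.06},
  {"offset": [0.2, 0.15, -6], "spin": -0.06},
  {"offset": [0.2, 0.15, -9], "spin": -0.06},
  {"offset": [0.2, 0.15, -12], "spin": -0.06},
  {"offset": [0.2, 0.15, -14], "spin": -0.06},
  {"offset": [0.2, 0.15, -14.9], "spin": -0.06},
  {"offset": [0.2, 0.15, -14.9], "spin": -0.06},
], grip=0.6)

```text
time_s: 2.33
eef_pos: [550.5, 270.2, 100.7]
ee_rot: [-0.001, 0.728, 0.685, -0.002]
force: [-0.2, -0.3, -0.2]
grip_width: 0.602
grip_force: 0.0
```

Call:
send_rows([
  {"offset": [0, 0, 0], "spin": 0},
  {"offset": [0, 0, 0], "spin": 0},
  {"offset": [0, 0, 0], "spin": 0},
  {"offset": [0, 0, 0], "spin": 0},
  {"offset": [0, 0, 0], "spin": 0},
  {"offset": [0, 0, 0], "spin": 0},
  {"offset": [0, 0, 0], "spin": 0},
  {"offset": [0, 0, 0], "spin": 0},
], grip=0, squeeze=40)

```text
time_s: 3.0
eef_pos: [551.8, 271.6, 103.9]
ee_rot: [0.001, 0.728, 0.686, 0.001]
force: [-0.3, -1.5, 7.7]
grip_width: 0.131
grip_force: 40.3
```

Call:
send_rows([
  {"offset": [0, 0, 1], "spin": 0},
  {"offset": [0, 0, 2], "spin": 0},
  {"offset": [0, 0, 4], "spin": 0},
  {"offset": [0, 0, 6], "spin": 0},
  {"offset": [0, 0, 8], "spin": 0},
  {"offset": [0, 0, 9], "spin": 0},
  {"offset": [0, 0, 9], "spin": 0.06},
  {"offset": [0, 0, 9], "spin": 0.16},
])

```text
time_s: 3.67
eef_pos: [551.1, 271.6, 193.3]
ee_rot: [0.0, 0.67, 0.742, 0.001]
force: [-0.7, 0.3, -3.0]
grip_width: 0.129
grip_force: 39.3
```

Call:
send_rows([
  {"offset": [0, 0, 0], "spin": 0.11},
  {"offset": [0, 0, 0], "spin": 0.22},
  {"offset": [0, 0, 0], "spin": 0.33},
  {"offset": [0, 0, 0], "spin": 0.44},
  {"offset": [0, 0, 0], "spin": 0.55},
  {"offset": [0, 0, 0], "spin": 0.66},
  {"offset": [0, 0, 0], "spin": 0.77},
  {"offset": [0, 0, 0], "spin": 0.88},
])

```text
time_s: 4.33
eef_pos: [550.8, 271.5, 192.3]
ee_rot: [-0.0, 0.289, 0.957, -0.0]
force: [-0.9, -0.9, -3.2]
grip_width: 0.133
grip_force: 39.2
```

Call:
send_rows([
  {"offset": [0, 0, 0], "spin": 0.11},
  {"offset": [0, 0, 0], "spin": 0.22},
  {"offset": [0, 0, 0], "spin": 0.33},
  {"offset": [0, 0, 0], "spin": 0.44},
  {"offset": [0, 0, 0], "spin": 0.55},
  {"offset": [0, 0, 0], "spin": 0.66},
  {"offset": [0, 0, 0], "spin": 0.77},
  {"offset": [0, 0, 0], "spin": 0.88},
])

```text
time_s: 5.0
eef_pos: [550.8, 271.5, 192.3]
ee_rot: [-0.0, -0.147, 0.989, -0.0]
force: [-0.6, 0.8, -1.7]
grip_width: 0.132
grip_force: 39.2
```

Call:
send_rows([
  {"offset": [0, 0, 0], "spin": 0.11},
  {"offset": [0, 0, 0], "spin": 0.22},
  {"offset": [0, 0, 0], "spin": 0.33},
  {"offset": [0, 0, 0], "spin": 0.44},
  {"offset": [0, 0, 0], "spin": 0.55},
  {"offset": [0, 0, 0], "spin": 0.66},
  {"offset": [0, 0, 0], "spin": 0.77},
  {"offset": [0, 0, 0], "spin": 0.88},
])

```text
time_s: 5.67
eef_pos: [550.8, 271.5, 192.3]
ee_rot: [-0.0, -0.554, 0.832, 0.0]
force: [-1.1, 0.1, -2.3]
grip_width: 0.13
grip_force: 39.2
```

Call:
send_rows([
  {"offset": [0, 0.3, 0], "spin": 0.1},
  {"offset": [0, 0.6, 0], "spin": 0.2},
  {"offset": [0, 0.6, 0], "spin": 0.3},
  {"offset": [0, 0.6, 0], "spin": 0.36},
  {"offset": [0, 0.6, 0], "spin": 0.36},
  {"offset": [0, 0.6, 0], "spin": 0.36},
  {"offset": [0, 0.6, 0], "spin": 0.36},
])

```text
time_s: 6.25
eef_pos: [550.9, 277.5, 192.3]
ee_rot: [-0.0, -0.692, 0.722, 0.0]
force: [0.2, 0.4, -2.0]
grip_width: 0.132
grip_force: 39.2
```

```bash
cat > chk.py <<'E'
from h import *
import sys
s=ctrl.sense(); print(np.round(s['eef_pos'],1),np.round(s['joints'],3),s['time_s'],s['grip_width'],s['grip_force'])
q=s['ee_rot'];print(R.from_quat([q[1],q[2],q[3],q[0]]).as_matrix().round(3).tolist())
o=[]
for n in ['side','wrist']:
    c,T=cam(n); im,D=ctrl.capture(n); np.savez(n+'.npz',im=im,P=cloud(c,T,D),D=D)
    o.append(im[150:400,180:480] if n=='side' else im)
a=cv2.resize(o[0],(480,400));cv2.imwrite('pics/'+sys.argv[1]+'.png',np.hstack([a,cv2.resize(o[1],None,fx=.5,fy=1)])[:,:,::-1])
E
python3 chk.py c1
```

```text
[550.9 277.5 192.3] [ 0.277  0.546  1.256  0.     1.34  -2.821] 6.25 0.1319779450919401 39.20563101768494
[[-0.043, -0.999, -0.0], [-0.999, 0.043, -0.0], [0.0, 0.0, -1.0]]
```

View pics/c1.png

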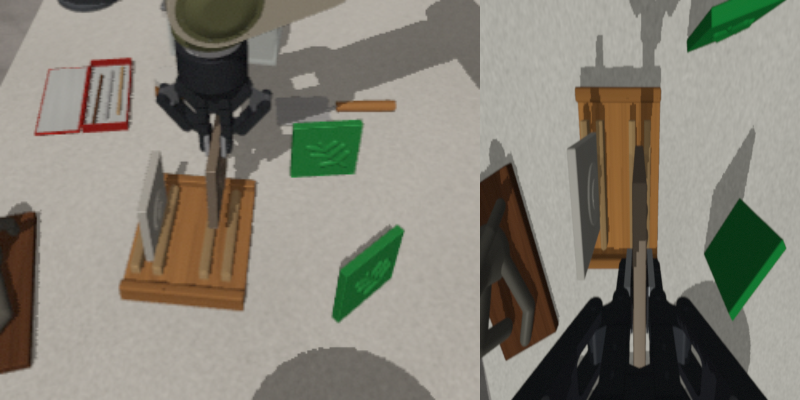

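The tile is held between the fingers, turned half a turn, and hangs above the front slot: (215,170) in the left panel, (640,280) on the right.

```bash
cat > tilt.py <<'E'
from h import *
for n in ('side','wrist'):
    d=np.load(n+'.npz');P=d['P'];im=d['im'].astype(int)
    X,Y,Z=P[...,0],P[...,1],P[...,2]
    m=(abs(X-551)<25)&(abs(Y-277)<58)&(Z>88)&(Z<215)&(abs(im[...,0]-im[...,2])>8)
    p=P[m]
    if len(p)<50: continue
    a=np.radians(-2.5); u=(p[:,0]-551)*np.cos(a)+(p[:,1]-281)*np.sin(a); v=-(p[:,0]-551)*np.sin(a)+(p[:,1]-281)*np.cos(a)
    print(n,len(p),'z',np.percentile(p[:,2],[1,99]),'u',np.percentile(u,[2,50,98]).round(1),'v',np.percentile(v,[1,99]).round(1))
    for z0 in range(90,215,15):
        k=(p[:,2]>z0)&(p[:,2]<z0+15)
        if k.sum()>15: print(z0,k.sum(),np.percentile(u[k],[5,50,95]).round(1),np.percentile(v[k],[3,97]).round(1))
E
python3 tilt.py; python3 rack.py|head -1
```

```text
side 426 z [108.37829339 214.82219911] u [-9.5 -5.2  4.9] v [-28.9  50. ]
105 42 [-6.5 -5.8  3.8] [-49.2  49.4]
120 46 [-7.  -4.6  3.6] [ 5.7 49.2]
135 56 [-9.2 -6.3  4.7] [-20.3  49.6]
150 67 [-9.6 -6.5  3.4] [-27.   49.6]
165 66 [-9.3 -6.6  3.5] [-3.1 49.6]
180 56 [-7.2 -4.9  4.5] [ 6.2 49.6]
195 56 [-7.  -3.3  5. ] [ 8.2 50. ]
210 37 [-6.9 -1.5  3.7] [-27.2  49.7]
wrist 1464 z [110.85938808 214.9899284 ] u [-8.2  0.5 12.7] v [-52.7  30.8]
105 46 [-3.9  1.1  6. ] [-52.6 -51.8]
120 56 [-4.1  1.4  6.4] [-52.5 -51.3]
135 76 [-4.1  1.   6.1] [-52.6 -52. ]
150 100 [-4.6  1.   6.2] [-52.6 -35.3]
165 135 [-7.9 -0.1  6. ] [-52.6 -24.9]
180 202 [-7.7 -0.5  6.2] [-52.6 -12.8]
195 274 [-11.    1.3  18.6] [-52.6  -9.9]
210 575 [-5.2  0.1  6.6] [-52.5  30.5]
rack ((591.0482177734375, 278.795166015625), (188.03746032714844, 159.79953002929688), 87.65150451660156)
```

Call:
send_rows([
  {"offset": [-0.05, 0, -2], "spin": 0},
  {"offset": [-0.05, 0, -4], "spin": 0},
  {"offset": [-0.05, 0, -5], "spin": 0},
  {"offset": [-0.05, 0, -6], "spin": 0},
  {"offset": [-0.05, 0, -6.8], "spin": 0},
  {"offset": [-0.05, 0, -7.4], "spin": 0},
  {"offset": [-0.05, 0, -7.9], "spin": 0},
  {"offset": [-0.05, 0, -8.2], "spin": 0},
])

```text
time_s: 7.02
eef_pos: [550.6, 277.5, 110.1]
ee_rot: [0.0, -0.692, 0.722, -0.0]
force: [-0.7, -0.0, -2.8]
grip_width: 0.129
grip_force: 39.1
```

Call:
send_rows([
  {"offset": [0, 0, -0.3], "spin": 0},
  {"offset": [0, 0, -0.5], "spin": 0},
  {"offset": [0, 0, -0.7], "spin": 0},
  {"offset": [0, 0, -0.7], "spin": 0},
  {"offset": [0, 0, -0.7], "spin": 0},
])

```text
time_s: 7.43
eef_pos: [551.0, 277.7, 104.0]
ee_rot: [0.001, -0.692, 0.722, -0.0]
force: [-0.0, -0.2, 1.6]
grip_width: 0.132
grip_force: 39.7
```

Call:
send_rows([
  {"offset": [0, 0, 0], "spin": 0},
  {"offset": [0, 0, 0], "spin": 0},
  {"offset": [0, 0, 0], "spin": 0},
  {"offset": [0, 0, 0], "spin": 0},
  {"offset": [0, 0, 0], "spin": 0},
  {"offset": [0, 0, 0], "spin": 0},
], grip=0.55)

```text
time_s: 7.93
eef_pos: [550.5, 277.5, 103.3]
ee_rot: [-0.0, -0.692, 0.722, 0.0]
force: [-0.1, -0.3, 0.2]
grip_width: 0.55
grip_force: 0.0
```

Call:
send_rows([
  {"offset": [0, 0, 1.5], "spin": 0},
  {"offset": [0, 0, 4], "spin": 0},
  {"offset": [0, 0, 7], "spin": 0},
  {"offset": [0, 0, 10], "spin": 0},
  {"offset": [0, 0, 13], "spin": 0},
  {"offset": [0, 0, 15], "spin": 0},
  {"offset": [0, 0, 15], "spin": 0},
  {"offset": [0, 0, 15], "spin": 0},
])

```text
time_s: 8.6
eef_pos: [550.7, 277.5, 254.0]
ee_rot: [0.001, -0.692, 0.722, -0.0]
force: [0.1, 0.0, -0.1]
grip_width: 0.553
grip_force: 0.0
```

```bash
python3 chk.py c2; python3 rack.py|head -3
python3 - <<'E'
from h import *
P=np.load('side.npz')['P'];X,Y,Z=P[...,0],P[...,1],P[...,2]
t=(Z>118)&(Z<140)&(abs(X-550)<40)&(abs(Y-275)<70);print(cv2.minAreaRect(P[t][:,:2].astype(np.float32)),np.median(Z[t]),Z[t].max())
E
```

```text
[550.7 277.5 254. ] [ 0.277  0.507  1.157 -0.     1.476 -2.823] 8.6 0.552725724661341 0.0
[[-0.042, -0.999, 0.002], [-0.999, 0.042, 0.0], [-0.001, -0.002, -1.0]]
rack ((590.966064453125, 278.6444091796875), (188.3310546875, 159.35154724121094), 87.6385726928711)
tile 1426 ((552.5320434570312, 278.1866149902344), (99.22496032714844, 11.394269943237305), 87.83587646484375) 127.40052548593812
white 1666 ((640.6630249023438, 273.57470703125), (99.68428039550781, 12.537846565246582), 88.10465240478516) 127.29927078779752
((550.1339721679688, 281.50860595703125), (101.23641204833984, 12.227315902709961), 87.54356384277344) 127.57511728964027 130.95228755680762
```

View pics/c2.png

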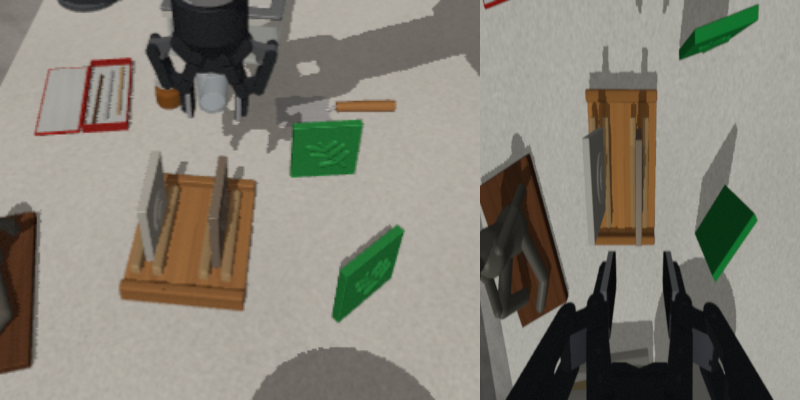

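The tile now stands upright and square in the front slot at (218,200) in the left panel, with the sprig to the front, and the gripper is clear of it. Next I move to the lid.

Call:
send_rows([
  {"offset": [0, -1, 0], "spin": -0.1},
  {"offset": [0.1, -3, 0], "spin": -0.22},
  {"offset": [0.2, -5, 0], "spin": -0.34},
  {"offset": [0.2, -7, 0], "spin": -0.46},
  {"offset": [0.3, -9, 0], "spin": -0.58},
  {"offset": [0.3, -11, 0], "spin": -0.7},
  {"offset": [0.4, -13, 0], "spin": -0.82},
  {"offset": [0.4, -15, 0], "spin": -0.94},
], grip=0.6)

```text
time_s: 9.37
eef_pos: [554.1, 126.5, 251.8]
ee_rot: [-0.001, -0.288, 0.958, 0.0]
force: [-0.1, 0.0, -1.1]
grip_width: 0.601
grip_force: 0.0
```

Call:
send_rows([
  {"offset": [0.1, -2, 0], "spin": -0.12},
  {"offset": [0.1, -4, 0], "spin": -0.24},
  {"offset": [0.2, -6, 0], "spin": -0.36},
  {"offset": [0.2, -8, 0], "spin": -0.48},
  {"offset": [0.3, -10, 0], "spin": -0.6},
  {"offset": [0.3, -12, 0], "spin": -0.72},
  {"offset": [0.4, -14, 0], "spin": -0.84},
  {"offset": [0.4, -16, 0], "spin": -0.96},
])

```text
time_s: 10.03
eef_pos: [558.1, -33.4, 251.8]
ee_rot: [-0.001, 0.187, 0.982, 0.0]
force: [0.9, 0.3, 0.7]
grip_width: 0.602
grip_force: 0.0
```

Call:
send_rows([
  {"offset": [0.1, -2, 0], "spin": -0.12},
  {"offset": [0.1, -4, 0], "spin": -0.24},
  {"offset": [0.2, -6, 0], "spin": -0.36},
  {"offset": [0.2, -8, 0], "spin": -0.48},
  {"offset": [0.3, -10, 0], "spin": -0.6},
  {"offset": [0.3, -12, 0], "spin": -0.72},
  {"offset": [0.4, -14, 0], "spin": -0.84},
  {"offset": [0.4, -16, 0], "spin": -0.96},
])

```text
time_s: 10.7
eef_pos: [562.1, -193.3, 251.7]
ee_rot: [-0.001, 0.62, 0.785, -0.0]
force: [1.1, -0.2, -0.3]
grip_width: 0.601
grip_force: 0.0
```

Call:
send_rows([
  {"offset": [0.1, -2, 0], "spin": -0.12},
  {"offset": [0.3, -4, 0], "spin": -0.24},
  {"offset": [0.4, -5, 0], "spin": -0.34},
  {"offset": [0.4, -5, 0], "spin": -0.34},
  {"offset": [0.4, -5, 0], "spin": -0.34},
  {"offset": [0.4, -5, 0], "spin": -0.34},
])

```text
time_s: 11.2
eef_pos: [566.4, -241.7, 252.6]
ee_rot: [-0.001, 0.74, 0.672, -0.0]
force: [-0.5, -0.9, 0.7]
grip_width: 0.602
grip_force: 0.0
```

```bash
python3 w.py w3
python3 - <<'E'
from h import *
P=np.load('wrist.npz')['P'];X,Y,Z=P[...,0],P[...,1],P[...,2]
s=ctrl.sense();q=s['ee_rot'];print(R.from_quat([q[1],q[2],q[3],q[0]]).as_matrix().round(3).tolist())
for a,b in((150,170),(112,124)):
    t=(Z>a)&(Z<b)&(abs(X-566)<(45 if a==150 else 160))&(abs(Y+242)<(70 if a==150 else 180));print(t.sum(),cv2.minAreaRect(P[t][:,:2].astype(np.float32)),np.median(Z[t]))
E
```

```text
[ 566.4 -241.7  252.6] [-0.593  0.507  1.16   0.     1.476 -0.497] 11.2
[[0.097, 0.995, -0.001], [0.995, -0.097, 0.001], [0.001, -0.001, -1.0]]
1940 ((567.2050170898438, -239.77520751953125), (99.3919677734375, 12.761373519897461), 84.11847686767578) 159.21791081340012
62694 ((567.2963256835938, -239.88327026367188), (275.2740478515625, 216.31932067871094), 84.40489959716797) 119.57409280675594
```

View pics/w3.png

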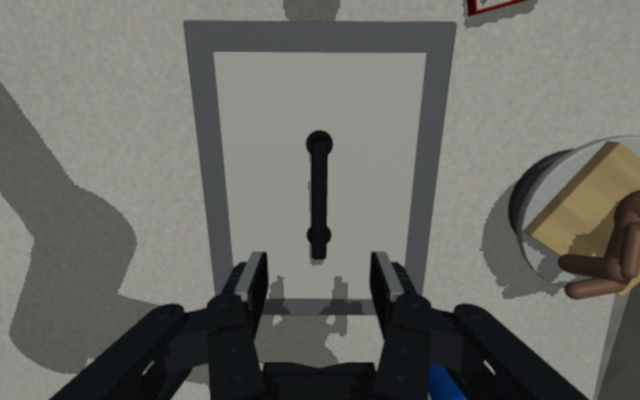

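The lid is seen square from above, the bar handle at (318,195) midway between the open fingers' line.

Call:
send_rows([
  {"offset": [0.05, 0.1, -2], "spin": 0},
  {"offset": [0.05, 0.1, -4], "spin": 0},
  {"offset": [0.05, 0.1, -6.5], "spin": 0},
  {"offset": [0.05, 0.1, -9], "spin": 0},
  {"offset": [0.05, 0.1, -10.5], "spin": 0},
  {"offset": [0.05, 0.1, -11.5], "spin": 0},
  {"offset": [0.05, 0.1, -11.9], "spin": 0},
  {"offset": [0.05, 0.1, -11.9], "spin": 0},
])

```text
time_s: 11.92
eef_pos: [567.0, -241.1, 134.1]
ee_rot: [-0.0, 0.741, 0.671, -0.0]
force: [-0.1, -0.1, 0.0]
grip_width: 0.601
grip_force: 0.0
```

Call:
send_rows([
  {"offset": [0, 0, 0], "spin": 0},
  {"offset": [0, 0, 0], "spin": 0},
  {"offset": [0, 0, 0], "spin": 0},
  {"offset": [0, 0, 0], "spin": 0},
  {"offset": [0, 0, 0], "spin": 0},
  {"offset": [0, 0, 0], "spin": 0},
  {"offset": [0, 0, 0], "spin": 0},
  {"offset": [0, 0, 0], "spin": 0},
], grip=0, squeeze=90)

```text
time_s: 12.58
eef_pos: [567.2, -241.7, 135.5]
ee_rot: [0.001, 0.742, 0.671, 0.0]
force: [-2.2, 0.9, 6.3]
grip_width: 0.13
grip_force: 88.7
```

Call:
send_rows([
  {"offset": [0, 0, 0.2], "spin": 0},
  {"offset": [0, 0, 0.4], "spin": 0},
  {"offset": [0, 0, 0.6], "spin": 0},
  {"offset": [0, 0, 0.8], "spin": 0},
  {"offset": [0, 0, 1.0], "spin": 0},
  {"offset": [0, 0, 1.2], "spin": 0},
  {"offset": [0, 0, 1.4], "spin": 0},
  {"offset": [0, 0, 1.6], "spin": 0},
])

```text
time_s: 13.25
eef_pos: [567.3, -241.7, 151.2]
ee_rot: [0.001, 0.742, 0.671, 0.0]
force: [0.8, 0.8, -5.2]
grip_width: 0.13
grip_force: 89.5
```

Call:
send_rows([
  {"offset": [0, 0, 0.2], "spin": 0},
  {"offset": [0, 0, 0.5], "spin": 0},
  {"offset": [0, 0, 0.8], "spin": 0},
  {"offset": [0, 0, 1.1], "spin": 0},
  {"offset": [0, 0, 1.4], "spin": 0},
  {"offset": [0, 0, 1.7], "spin": 0},
  {"offset": [0, 0, 1.7], "spin": 0},
  {"offset": [0, 0, 1.7], "spin": 0},
])

```text
time_s: 13.92
eef_pos: [567.0, -241.6, 167.4]
ee_rot: [0.0, 0.742, 0.671, 0.0]
force: [0.7, 0.7, -5.3]
grip_width: 0.129
grip_force: 89.5
```

```bash
cat > l.py <<'E'
from h import *
s=ctrl.sense();print(s['time_s'],s['eef_pos'].round(1),s['force'].round(1),s['grip_width'],s['grip_force'],np.abs(s['dq']).max())
for n in ('side','scene'):
    c,T=cam(n);im,D=ctrl.capture(n);P=cloud(c,T,D);X,Y,Z=P[...,0],P[...,1],P[...,2]
    cv2.imwrite(f'pics/end_{n}.png',im[:,:,::-1])
    t=(abs(X-567)<120)&(abs(Y+240)<150)&(Z>112)&(Z<165)
    p=P[t]
    for i in range(4):
        A=np.c_[p[:,:2]-[567,-240],np.ones(len(p))];k=np.linalg.lstsq(A,p[:,2],rcond=None)[0]; r=abs(A@k-p[:,2]); p=p[r<max(3,np.percentile(r,85))]
    print(n,len(p),k.round(4),cv2.minAreaRect(p[:,:2].astype(np.float32)))
    t=(Z>118)&(Z<140)&(abs(X-550)<40)&(abs(Y-275)<70);print(cv2.minAreaRect(P[t][:,:2].astype(np.float32)),np.median(Z[t]))
E
python3 l.py
```

```text
13.9167 [ 567.  -241.6  167.4] [ 0.7  0.7 -5.3] 0.12942316556830963 89.52191233634949 0.008179475502015855
side 2893 [ 6.00000e-04 -1.90000e-03  1.50821e+02] ((565.1040649414062, -235.12979125976562), (277.8564147949219, 214.9905548095703), 83.93976593017578)
((550.5435180664062, 281.26983642578125), (99.3648910522461, 12.16524600982666), 87.41891479492188) 127.4988314033796
scene 8104 [-7.300000e-03  1.100000e-03  1.525149e+02] ((567.7243041992188, -242.28648376464844), (275.0754089355469, 217.12884521484375), 84.11949920654297)
((550.9695434570312, 275.1672668457031), (100.62828063964844, 16.630172729492188), 85.38224792480469) 127.89118178920296
```

```bash
python3 -c "
from rig import ctrl
print(ctrl.finish_job())"
```

```text
the job is handed in; nothing more can be done
None
```

The tile is back in the front slot, upright and square with its modelled face to the rack's front. The lid came free of the gasket and I'm holding it level, about 32 mm up and centred over the box. The job is handed in, but no verdict came back.

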